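# Set the packing line's timing pulley to its pointer

### The job

Before the packing line is restarted its drive must be timed: turn the timing pulley on the bench drive unit until the engraved mark on it stands right at the tip of the fixed pointer, and leave it standing there, let go. The guard leaves only the front of the rim free, so you will have to let go and take the rim afresh. Leave the speaker, the carton and the bottle beside it undisturbed.

Things in the scene. Friction and masses are not known exactly. Their poses are not given: they have to be found in the camera images.
- drive_unit: Grey gear housing 200 x 200 x 55 mm with a motor, fixed to the bench. Origin: centre of its underside, under the pulley's upright axis; z up, x towards pointer and motor. A guard wall, top 110 mm above the bench, 80 to 90 mm from the axis, surrounds the pulley except for an opening of 1.0 rad (57 degrees) either side of -x, roughly facing the robot. Only there can a finger go outside the rim.
- pulley_center (a point): On the pulley's axis at the height of the rim's top, 104 mm above the bench. The pulley is an open aluminium cup 150 mm across: its rim, an upright wall 10 mm thick (radius 65 to 75 mm), stands 28 mm above the flat web inside (5 mm dome in the middle, 52 mm across). Pinch the rim from above, one finger inside, one outside (free down to 55 mm above the bench), and lead it round the axis.
- mouth (a point): Point on the circle of the rim wall's middle (radius 70 mm), at the height of the rim's top edge, in the middle of the guard's opening. Fixed to the drive unit.
- pointer_line (a point): Where the mark must stand: point on the circle of the rim wall's middle (radius 70 mm), at the height of the rim's top, right in front of the pointer. The pointer is a tapering dark steel finger, 3 to 14 mm wide, on top of the guard opposite the opening, pointing at the axis; its tip is 6 mm above and 3 mm outwards of this point. Fixed to the drive unit.
- mark (a point): The engraved mark: a single dark radial line 4 mm wide that runs over the web, up the inside of the rim and across its top. This point is on top of the rim wall, radius 70 mm; it turns with the pulley.
- timing_pulley (a joint): Angle of the pulley in rad: 0 (or any whole turn) when the mark is at the pointer, growing counter-clockwise seen from above. Turns without end either way, with a steady friction of about 0.2 N m (3 N at the rim), and stays where it is left. It starts 1.75 to 4.5 rad round from the pointer, so the mark may be nearer either way round.
- speaker: Bystander: gold cylinder speaker with black top, 62 mm across, 70 mm tall, standing loose on the bench; origin at the centre of its underside.
- carton: Bystander: white carton 78 x 78 x 95 mm, standing loose on the bench; origin at the centre of its underside.
- bottle: Bystander: glass bottle 64 mm across, 160 mm tall, standing loose on the bench; origin at the centre of its underside.

How it is judged:
By the outcome, as a careful person would: the job done as asked, in the order asked, and still so for the second after the job is handed in, with the robot touching nothing.
It also fails if it takes over 64 s, if anything falls off the work surface, if the arm or the gripper's body presses on something with over 40 N, if the wrist force passes 120 N, or if a joint passes its speed limit or range.

### The arm

A 6-joint arm with a two-finger parallel gripper is mounted at the origin on the work surface. World frame = base frame: x ahead of the robot, y to its left, z up, the work surface at z = 0. Lengths are in mm, angles in degrees, forces in N, time in s.
With the tool pointing down it reaches from about 300 to 850 mm from the base axis. Payload 4.2 kg.
Tool frame: the origin (TCP) lies between the finger pads; the fingertips stand ahead of it and the grasp point (between the pads) lies 3 mm ahead of it (nose_length is the z of the fingertips in the tool frame, in mm); z points along the fingers, y is the line along which they close (so a half turn about z gives the same grasp; the last joint's range is limited). The gripper opens to 91 mm and grips with 3 to 60 N. Pads are 32 mm wide; open, the fingers measure 118 mm over their backs; the gripper's body (76 mm by 178 mm) begins 60 mm behind the grasp point.
Start: joints at [-70.474, 18.312, 89.639, -0, 72.044, -1.146], TCP at [202.991, -537.992, 235.976] pointing down, gripper open.
Joint ranges: [-177.97, 177.97], [-48.28, 115.42], [12.27, 149.76], [-77.06, 257.06], [2.81, 150.46], [-146.56, 146.56]. Speed limits (degrees/s): [147.25, 147.25, 180, 180, 180, 180].

### API

Orientations are given as [roll, pitch, yaw] about the fixed x, y, z axes, in that order (R = Rz(yaw) Ry(pitch) Rx(roll)).
In Python, from workcell import state, grab_frame, camera_params, job_done, nose_length gives the robot as it stands.
- The arm moves only by the tool step_arm, never from a script. Its argument "plan" is a list that holds one entry, the list of rows, each a list of 5 numbers: the shift along the tool's x, y, z in cm, then the turn about the tool's z in rad, then the opening, from 0 (shut) to 1 (fully open). In form: [[[x, y, z, turn, gripper], ...]]. A call has 1 to 20 rows; each row is the pose to reach, as a shift and turn from the pose commanded when the call began, along the tool's axes at that moment; what a row does not reach only later rows make up. A row lasts 1/8 s, in which the tool goes at most 62.5 mm and 10.7 degrees, less where a joint would pass 70% of its speed; a pose out of reach is approached as far as the arm can. A call with a gripper value outside its range is refused whole. The fingers move at their own pace and stop on an object; "newtons" is the grip in N (left out, the last holds). Time passes only in rows, so rows that repeat a pose let the fingers close. It gives the time, the measured TCP pose, the force, the opening and the grip force at its end, in the units of the state.
- state(): the state, without advancing time (a new reading comes with each control period).
- grab_frame(name): name is "scene" or "top" or "wrist"; returns the picture (480x640x3 uint8, blue, green, red); there is no depth.
- camera_params(name): a dict with "camera_matrix" (3x3 intrinsics, pixels), "R" (3x3) and "t" (3): a world point X has camera coordinates R X + t; the wrist camera has in their place "mount" (4x4, takes a point from camera to tool coordinates, whose origin is the TCP and whose axes are the flange's). Camera axes: x right, y down, z forward; pixel columns grow to the right and rows downward; lengths in mm; the calibration is good to about 2 mm. A picture is of the moment at which its call begins: read the wrist's pose just before it. camera_params takes no time and is no camera call.
- job_done(): hands the job in; it is judged then, once.
The state is a dict: "time_s": time; "qpos": joint angles; "qvel": joint speeds; "effort": joint torques, N m; "ee_pos": TCP position; "ee_rot": TCP orientation; "force": force on the tool from outside, world axes, zero at the start; "torque": the same for the moment, N m; "gripper_width": finger opening in mm; "gripper_force": force on a finger pad.
Only numpy, scipy, OpenCV 4.12 (cv2) and the standard library are available. Lean on these libraries where they do the work, as an engineer would, in place of code of your own. Each camera call takes 0.05 s, during which the arm holds its last target. There are 200 camera calls.

## Working session

There is one attempt and no reset: what is moved stays moved. The work goes in short steps, Python scripts to look and compute and a tool call to move; the robot and the scene stay as the last step left them, time stands still between calls to the robot, and variables do not carry over. Pictures are saved under pics/ and viewed, at most 10 in all, crops included, and the job is handed in when it is done.

Besides the shell and the picture viewer there is one more tool, called after ">>>" as a command line: name --argument value ..., lists and objects as JSON in quotes. step_arm: Moves the arm, as the interface text tells. Its arguments: {"type":"object","properties":{"plan":{"type":"array","items":{"type":"array","items":{"type":"array","items":{"type":"number"}}}},"newtons":{"type":"number"}},"required":["plan"]}

```bash
mkdir -p pics; python3 - <<'E'
from workcell import *
import cv2,numpy as np
s=state();print(s['time_s'],s['ee_pos'],s['ee_rot'],s['gripper_width'],nose_length)
for n in ["top","scene"]:
    cv2.imwrite(f"pics/{n}0.png",grab_frame(n))
    p=camera_params(n);print(n,p)
print(camera_params("wrist"))
E
```

```text
0.0 [ 202.8392777  -537.55453751  235.11115296] [-1.79898743e+02 -7.24347492e-04  2.06722165e+01] 91.26128364558325 22.0
top {'camera_matrix': array([[533.85504568,   0.        , 328.14934791],
       [  0.        , 533.85504568, 239.7916136 ],
       [  0.        ,   0.        ,   1.        ]]), 'R': array([[-0.01675631, -0.99978073,  0.01255858],
       [-0.99401392,  0.01530081, -0.10817678],
       [ 0.1079609 , -0.01429605, -0.99405235]]), 't': array([  58.18345192,  565.14334427, 1091.05892662])}
scene {'camera_matrix': array([[548.38585192,   0.        , 325.4137502 ],
       [  0.        , 548.38585192, 243.96821676],
       [  0.        ,   0.        ,   1.        ]]), 'R': array([[-0.1894116 ,  0.98185175, -0.00950729],
       [ 0.85812816,  0.16082233, -0.48759844],
       [-0.47722039, -0.10051527, -0.87301625]]), 't': array([  56.66024431, -450.85292233, 1274.68141958])}
{'camera_matrix': array([[417.87214607,   0.        , 321.46753752],
       [  0.        , 417.87214607, 243.56400042],
       [  0.        ,   0.        ,   1.        ]]), 'mount': array([[ 1.30015097e-03, -9.69277177e-01, -2.45967606e-01,
         6.84241633e+01],
       [ 9.99999011e-01,  1.12835787e-03,  8.39371314e-04,
         3.21355620e-01],
       [-5.36043975e-04, -2.45968454e-01,  9.69277686e-01,
        -1.49338076e+02],
       [ 0.00000000e+00,  0.00000000e+00,  0.00000000e+00,
         1.00000000e+00]])}
```

View pics/top0.png

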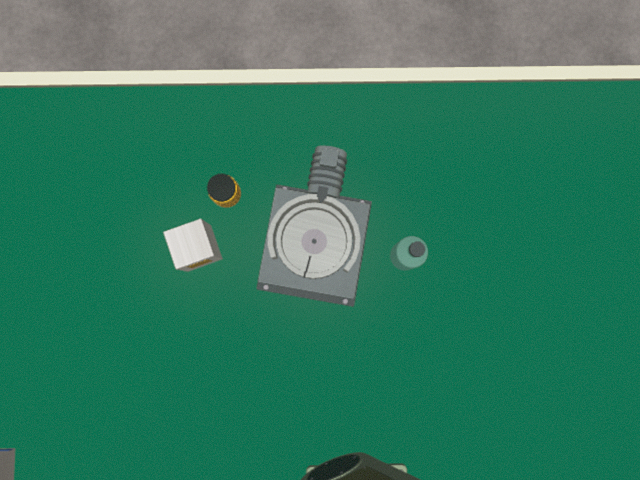

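View pics/scene0.png

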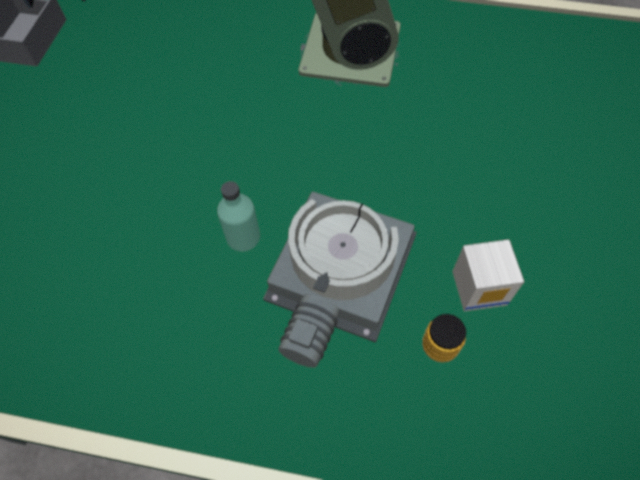

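The top view shows the pulley centre at about (314,240), the mark's outer end at about (305,276) and the pointer at about (321,193). The scene view agrees. I'll rectify the top view at the rim height.

```bash
cat > h.py <<'E'
from workcell import *
import cv2,numpy as np
from scipy.spatial.transform import Rotation as Ro
def P(n,s=None):
    p=camera_params(n)
    if n!="wrist": return p['camera_matrix'],p['R'],p['t']
    T=np.eye(4);T[:3,:3]=Ro.from_euler('xyz',s['ee_rot'],degrees=True).as_matrix();T[:3,3]=s['ee_pos']
    W=np.linalg.inv(T@p['mount']);return p['camera_matrix'],W[:3,:3],W[:3,3]
def plane(K,R,t,z,uv):
    H=K@np.column_stack([R[:,0],R[:,1],R[:,2]*z+t]);q=np.linalg.inv(H)@[*uv,1];return q[:2]/q[2]
def rect(img,K,R,t,z,c,half=120,n=600):
    # output: col -> -y (left is +y), row -> -x (up is +x)
    H=K@np.column_stack([R[:,0],R[:,1],R[:,2]*z+t]);s=2*half/n
    A=np.array([[0,-s,c[0]+half],[-s,0,c[1]+half],[0,0,1]])
    return cv2.warpPerspective(img,H@A,(n,n),flags=cv2.INTER_CUBIC|cv2.WARP_INVERSE_MAP)
E
python3 - <<'E'
from h import *
k=P("top");c=plane(*k,104,(314,240));m=plane(*k,104,(305,276));q=plane(*k,110,(321,193));print(c,m,q)
for n,uv in [("carton",(190,245)),("spk",(222,188)),("bottle",(417,250))]: print(n,plane(*k,{"carton":95,"spk":70,"bottle":160}[n],uv))
cv2.imwrite("pics/r0.png",rect(cv2.imread("pics/top0.png"),*k,104,np.round(c)))
E
```

```text
[558.01662775  77.90102561] [487.82076216  96.3888409 ] [650.21623321  62.75853438]
carton [552.8474062  322.33960209]
spk [671.40204551 264.63630992]
bottle [ 530.32311894 -113.63419188]
```

View pics/r0.png

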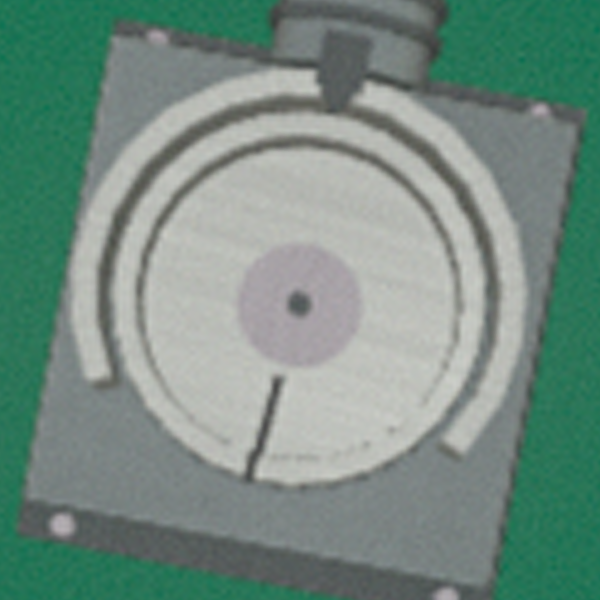

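The rectified view puts the rim centre at about (559,78). The pointer tip (338,110 px) and the housing edges give a drive yaw of about -11°. The mark's end (249,478 px) is at about 164°, so it has to turn about 175° clockwise. I'll move to hover above the first grip, at rim angle 199°.

>>> step_arm --plan '[[[2.4,-2.2,0,-0.08,1],[7.2,-6.8,0,-0.23,1],[12,-11.3,0,-0.4,0.8],[16.8,-15.8,0,-0.55,0.6],[21.6,-20.3,0,-0.7,0.44],[26.4,-24.9,0,-0.85,0.44],[31.2,-29.4,0,-1.0,0.44],[36,-33.9,1,-1.15,0.44],[40.9,-38.5,2,-1.3,0.44],[44.5,-42,3,-1.43,0.44],[47,-44.3,4.5,-1.51,0.44],[48.1,-45.2,5.6,-1.543,0.44],[48.1,-45.2,5.6,-1.543,0.44],[48.1,-45.2,5.6,-1.543,0.44],[48.1,-45.2,5.6,-1.543,0.44]]]' --newtons 30

```text
time_s: 1.98
ee_pos: [493.3, 53.5, 180.6]
ee_rot: [179.9, 0.0, 109.0]
force: [0.8, -0.3, 0.9]
gripper_width: 40.1
gripper_force: 0.0
```

```bash
python3 - <<'E'
from h import *
s=state();f=grab_frame("wrist");print(s['time_s'],s['ee_pos'],s['ee_rot'],s['gripper_width'],s['qpos'])
cv2.imwrite("pics/w1.png",rect(f,*P("wrist",s),104,(559,78)))
E
```

```text
1.975 [493.31762637  53.46407312 180.64944383] [1.79945990e+02 3.30919837e-02 1.08954335e+02] 40.077245404261426 [ 4.86936569e+00  1.37895623e+01  1.04647468e+02 -2.15661780e-02
  6.15025314e+01 -1.40747055e+01]
```

View pics/w1.png

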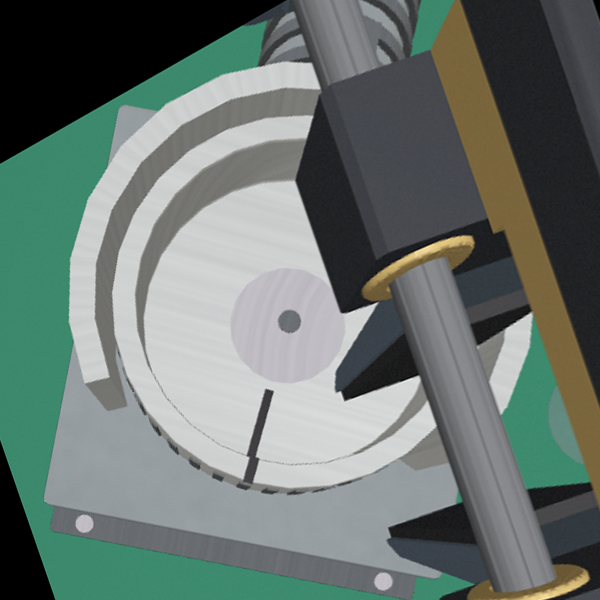

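The wrist view confirms the rim centre at about (558.5,78) and the mark at about 164°. The fingers straddle the rim. I'll descend and grip.

>>> step_arm --plan '[[[0,-0.1,2,0,0.44],[0,-0.1,4.5,0,0.44],[0,-0.1,6.5,0,0.44],[0,-0.1,7.6,0,0.44],[0,-0.1,7.6,0,0.44],[0,-0.1,7.6,0,0.0],[0,-0.1,7.6,0,0.0],[0,-0.1,7.6,0,0.0],[0,-0.1,7.6,0,0.0],[0,-0.1,7.6,0,0.0]]]'

```text
time_s: 3.28
ee_pos: [494.5, 54.9, 104.7]
ee_rot: [179.7, 0.0, 109.1]
force: [4.8, 3.1, -0.1]
gripper_width: 11.7
gripper_force: 28.3
```

>>> step_arm --plan '[[[0.21,0,0,0.03,0],[0.7,0.03,0,0.1,0],[1.39,0.14,0,0.2,0],[2.07,0.31,0,0.3,0],[2.73,0.55,0,0.4,0],[3.36,0.86,0,0.5,0],[3.95,1.22,0,0.6,0],[4.51,1.65,0,0.7,0],[5.02,2.12,0,0.8,0],[5.48,2.65,0,0.9,0],[5.81,3.1,0,0.98,0],[5.93,3.28,0,1.01,0],[5.93,3.28,0,1.01,0],[5.93,3.28,0,1.01,0]]]'

```text
time_s: 5.03
ee_pos: [504.1, 120.9, 104.6]
ee_rot: [180.0, 0.0, 51.2]
force: [0.5, 0.6, 5.5]
gripper_width: 11.8
gripper_force: 28.6
```

```bash
python3 - <<'E'
from h import *
s=state();f=grab_frame("top");print(s['time_s'],s['ee_pos'],s['ee_rot'],s['force'])
cv2.imwrite("pics/r2.png",rect(f,*P("top"),104,(558,78)))
E
```

```text
5.025 [504.10115164 120.94913971 104.6076255 ] [1.79977851e+02 9.11366480e-03 5.12422195e+01] [0.50030618 0.57024594 5.51086832]
```

View pics/r2.png

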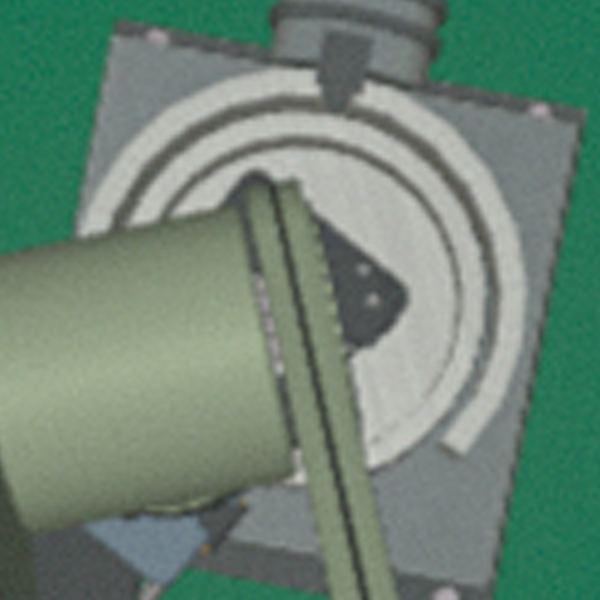

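The arm hides the mark here, but the grip held. I'll release, lift, go back round, and grip again.

>>> step_arm --plan '[[[0,0,0,0,0.44],[0,0,0,0,0.44],[0,0,0,0,0.44],[0,0,-2,0,0.44],[0,0,-4,0,0.44],[-1.03,0.1,-4.2,-0.15,0.44],[-2.07,0.31,-4.2,-0.3,0.44],[-3.04,0.7,-4.2,-0.45,0.44],[-3.95,1.22,-4.2,-0.6,0.44],[-4.77,1.88,-4.2,-0.75,0.44],[-5.48,2.65,-4.2,-0.9,0.44],[-5.93,3.28,-4,-1.01,0.44],[-5.93,3.28,-2,-1.01,0.44],[-5.93,3.28,0,-1.01,0.44],[-5.93,3.28,0,-1.01,0.44],[-5.93,3.28,0,-1.01,0],[-5.93,3.28,0,-1.01,0],[-5.93,3.28,0,-1.01,0],[-5.93,3.28,0,-1.01,0],[-5.93,3.28,0,-1.01,0]]]'

```text
time_s: 7.58
ee_pos: [494.6, 54.8, 104.8]
ee_rot: [179.7, 0.0, 109.1]
force: [4.4, 2.0, 0.7]
gripper_width: 11.0
gripper_force: 28.4
```

>>> step_arm --plan '[[[0.21,0,0,0.03,0],[0.7,0.03,0,0.1,0],[1.39,0.14,0,0.2,0],[2.07,0.31,0,0.3,0],[2.73,0.55,0,0.4,0],[3.36,0.86,0,0.5,0],[3.95,1.22,0,0.6,0],[4.51,1.65,0,0.7,0],[5.02,2.12,0,0.8,0],[5.48,2.65,0,0.9,0],[5.81,3.1,0,0.98,0],[5.93,3.28,0,1.01,0],[5.93,3.28,0,1.01,0],[5.93,3.28,0,1.01,0]]]'

```text
time_s: 9.32
ee_pos: [504.0, 120.7, 104.7]
ee_rot: [180.0, 0.0, 51.2]
force: [-1.1, -1.2, 5.1]
gripper_width: 10.8
gripper_force: 28.6
```

>>> step_arm --plan '[[[0,0,0,0,0.44],[0,0,0,0,0.44],[0,0,0,0,0.44],[0,0,-2,0,0.44],[0,0,-4,0,0.44],[-1.03,0.1,-4.2,-0.15,0.44],[-2.07,0.31,-4.2,-0.3,0.44],[-3.04,0.7,-4.2,-0.45,0.44],[-3.95,1.22,-4.2,-0.6,0.44],[-4.77,1.88,-4.2,-0.75,0.44],[-5.48,2.65,-4.2,-0.9,0.44],[-5.93,3.28,-4.2,-1.01,0.44],[-5.93,3.28,-4.2,-1.01,0.44],[-5.93,3.28,-4.2,-1.01,0.44],[-5.93,3.28,-4.2,-1.01,0.44]]]'

```text
time_s: 11.2
ee_pos: [492.5, 54.7, 145.9]
ee_rot: [-180.0, -0.0, 109.1]
force: [0.0, -0.5, -0.0]
gripper_width: 40.1
gripper_force: 0.0
```

```bash
python3 - <<'E'
from h import *
s=state();print(s['time_s'],s['ee_pos'],s['ee_rot'],s['force'])
a=rect(grab_frame("top"),*P("top"),104,(558,78),100,400)
b=rect(grab_frame("wrist"),*P("wrist",s),104,(558,78),100,400)
cv2.imwrite("pics/r3.png",np.hstack([a,b]))
E
```

```text
11.2 [492.45901092  54.65892679 145.88491461] [-1.79989955e+02 -1.92377290e-03  1.09051947e+02] [ 0.03324344 -0.52846117 -0.03710289]
```

View pics/r3.png

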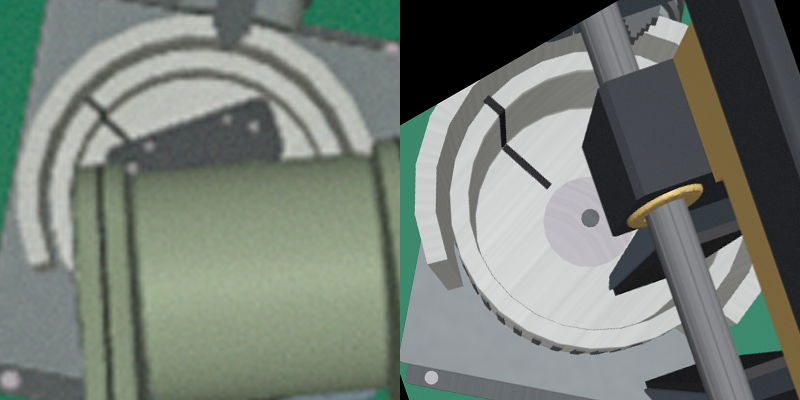

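Both views show the mark at about 48°, (93,104) px in the top half, and the pointer tip at (232,48) px, about -11.5°. About 60° (1.04 rad) remains, so I'll take the third stroke and then back off clear of the view.

>>> step_arm --plan '[[[0,0,2.2,0,0.44],[0,0,4.2,0,0.44],[0,0,4.2,0,0.44],[0,0,4.2,0,0],[0,0,4.2,0,0],[0,0,4.2,0,0],[0,0,4.2,0,0],[0,0,4.2,0,0]]]'

```text
time_s: 12.3
ee_pos: [494.6, 54.8, 104.8]
ee_rot: [179.7, 0.0, 109.0]
force: [5.6, 1.9, -0.1]
gripper_width: 9.8
gripper_force: 28.8
```

>>> step_arm --plan '[[[0.21,0,0,0.03,0],[0.7,0.03,0,0.1,0],[1.39,0.14,0,0.2,0],[2.07,0.31,0,0.3,0],[2.73,0.55,0,0.4,0],[3.36,0.86,0,0.5,0],[3.95,1.22,0,0.6,0],[4.51,1.65,0,0.7,0],[5.02,2.12,0,0.8,0],[5.48,2.65,0,0.9,0],[5.89,3.22,0,1.0,0],[6.04,3.46,0,1.04,0],[6.04,3.46,0,1.04,0],[6.04,3.46,0,1.04,0]]]'

```text
time_s: 14.05
ee_pos: [505.2, 122.2, 104.7]
ee_rot: [180.0, 0.1, 49.5]
force: [0.1, -0.9, 5.0]
gripper_width: 9.8
gripper_force: 29.0
```

>>> step_arm --plan '[[[0,0,0,0,0.44],[0,0,0,0,0.44],[0,0,0,0,0.44],[0,0,-2,0,0.44],[0,0,-4.5,0,0.44],[0,-3,-7,0,0.44],[0,-7,-8,0,0.44],[0,-12,-8,0,0.44],[0,-16,-8,0,0.44],[0,-18,-8,0,0.44],[0,-18,-8,0,0.44],[0,-18,-8,0,0.44]]]'

```text
time_s: 15.55
ee_pos: [369.1, 239.4, 183.9]
ee_rot: [180.0, 0.0, 49.5]
force: [-0.0, 1.7, 0.3]
gripper_width: 40.0
gripper_force: 0.0
```

```bash
python3 - <<'E'
from h import *
s=state();print(s['time_s'],s['ee_pos'],s['ee_rot'],s['force'])
k=P("top");f=np.mean([grab_frame("top") for _ in range(8)],0).astype(np.uint8)
a=rect(f,*k,104,(559,78),100,1000);b=rect(grab_frame("wrist"),*P("wrist",s),104,(559,78),100,400)
cv2.imwrite("pics/top4.png",f)
v=np.full((600,800,3),0,np.uint8);v[:400,:400]=a[0:400,400:800];v[:400,400:]=b;cv2.imwrite("pics/r4.png",v[:400])
E
```

```text
15.55 [369.12381089 239.43952924 183.91167046] [1.79971549e+02 2.01216324e-03 4.94926089e+01] [-0.00927886  1.66772074  0.27858263]
```

View pics/r4.png

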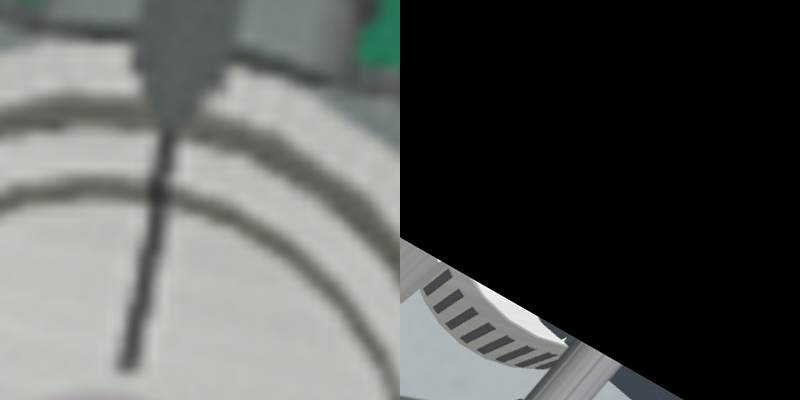

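The top view shows the mark, (127,365) to (166,145), running right up to the pointer tip at about (172,128). I'll take a closer look with the wrist camera in the pointer's own plane.

>>> step_arm --plan '[[[0,1,-0.8,0.05,0.44],[-0.4,3,-1.6,0.15,0.44],[-0.7,6,-1.6,0.3,0.44],[-1,9,-1.6,0.45,0.44],[-1.4,12,-1.6,0.6,0.44],[-1.8,15,-1.6,0.75,0.44],[-2.1,18,-1.6,0.9,0.44],[-2.3,20,-1.6,1.02,0.44],[-2.4,20.6,-1.6,1.056,0.44],[-2.4,20.6,-1.6,1.056,0.44],[-2.4,20.6,-1.6,1.056,0.44],[-2.4,20.6,-1.6,1.056,0.44]]]'

```text
time_s: 17.5
ee_pos: [509.3, 88.1, 200.0]
ee_rot: [180.0, 0.0, -10.9]
force: [-0.2, -0.7, 0.2]
gripper_width: 39.8
gripper_force: 0.0
```

```bash
python3 - <<'E'
from h import *
s=state();print(s['time_s'],s['ee_pos'],s['ee_rot'])
f=np.mean([grab_frame("wrist") for _ in range(3)],0).astype(np.uint8)
cv2.imwrite("pics/w5raw.png",f)
a=rect(f,*P("wrist",s),104,(609,67),50,600)
cv2.imwrite("pics/w5.png",a)
E
```

```text
17.5 [509.26405105  88.11824238 200.04769815] [ 1.79999186e+02  3.09405014e-03 -1.09439145e+01]
```

View pics/w5.png

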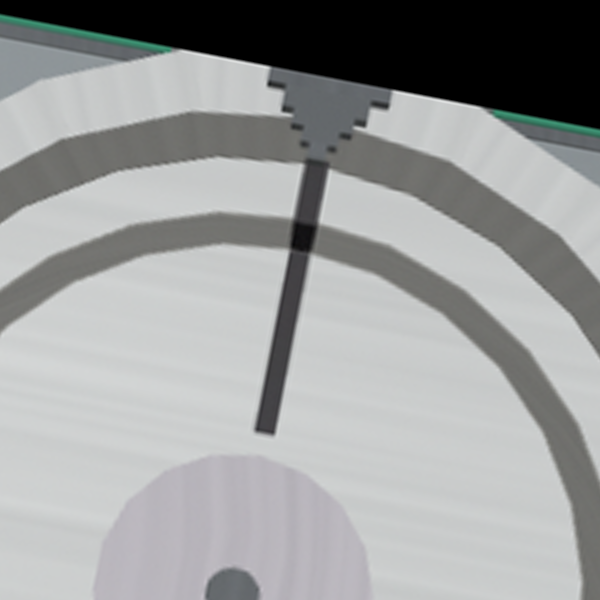

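The close view has the mark's outer end at (316,162) directly under the pointer tip at about (318,156). At 6 px/mm that is within 0.5 mm. The gripper is clear, so I'm handing in.

```bash
python3 -c "
from workcell import *
print(job_done())"
```

```text
the job is handed in; nothing more can be done
None
```

The timing pulley's mark now stands at the pointer tip, within about 0.5 mm in the last close view. It took three clockwise strokes. The gripper is open and clear, the arm's path kept clear of the speaker, carton and bottle, and the job was handed in at about 18 s.

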